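Step the filter lever of a bench photometer to its third click and take a reading

ROBOT

A 7-joint arm with a two-finger parallel gripper is mounted at the origin on a cart in front of the work surface, level with it; the furniture and walls round the work are solid. World frame = base frame: x ahead of the robot, y to its left, z up, the work surface at z = 0. Lengths are in m, angles in rad, forces in N, time in s.
With the tool pointing down it reaches from about 0.425 to 0.875 m from the base axis. Payload 4.7 kg.
Tool frame: the origin (TCP) lies midway between the tips of the shut fingers; the grasp point (between the pads) lies 19 mm behind it; z points along the fingers, y is the direction in which the jaws open and shut (so a half turn about z gives the same grasp; the last joint's range is limited). The gripper opens to 87 mm and grips with 3 to 60 N. Pads are 19 mm wide; open, the fingers measure 117 mm over their backs; the gripper's body (75 mm by 190 mm) begins 51 mm behind the grasp point.
Start: joints at [-1.304, 0.321, -0.07, 1.45, 0.023, 1.371, -0.057], TCP at [0.163, 0.629, 0.223] pointing down, gripper open.
Joint ranges: [-2.86, 2.86], [-0.3, 2.09], [-1.38, 1.24], [0.06, 2.45], [-1.56, 4.7], [0.09, 2.05], [-2.69, 2.69]. Speed limits (rad/s): [2.57, 2.57, 3.14, 3.14, 3.14, 3.14, 3.14].

INTERFACE

Orientations are given as a rotation vector (axis times angle).
In Python, from bench import ctrl, optics gives the robot as it stands. The module is installed in compiled form; this text tells all that it offers.
- The arm moves only by the tool step_arm, never from a script. Its argument "deltas" is a list of rows, each a list of 7 numbers: the turn, a rotation vector about the tool's x, y, z in degrees, then the shift along the tool's x, y, z in mm, then the finger opening in mm, from 0 to 87. A call has exactly 8 rows; each row is the pose to reach, as a shift and turn from the pose commanded when the call began, along the tool's axes at that moment; what a row does not reach only later rows make up. A row lasts 1/8 s, in which the tool goes at most 62.5 mm and 10.7 degrees, less where a joint would pass 70% of its speed; a pose out of reach is approached as far as the arm can. A call with a gripper value outside its range is refused whole. The fingers move at their own pace and stop on an object; "newtons" is the grip in N (left out, the last holds). Time passes only in rows, so rows that repeat a pose let the fingers close, or fill a call up. It gives the time, the measured TCP pose, the force and the opening at its end, in the units of the state.
- ctrl.get_state(): the state, without advancing time (a new reading comes with each control period).
- optics.get_image(name): name is "scene" or "side" or "wrist"; returns the picture (480x640x3 uint8, red, green, blue); there is no depth.
- optics.get_calibration(name): a dict with "K" (3x3 intrinsics, pixels), "R" (3x3) and "t" (3): a world point X has camera coordinates R X + t. Camera axes: x right, y down, z forward; pixel columns grow to the right and rows downward; lengths in m; the calibration is good to about 2 mm. A picture is of the moment at which its call begins: read the wrist's pose just before it. get_calibration takes no time and is no camera call; for the wrist camera it gives the pose at the moment of the call.
- ctrl.close_job(): hands the job in, once; it reports no verdict.
The state is a dict: "time": time; "joint_positions": joint angles; "qd": joint speeds; "joint_torque": joint torques, N m; "position": TCP position; "tool_rot": TCP orientation; "ft_force": force on the tool from outside, world axes, zero at the start; "torque": the same for the moment, N m; "grip_width": opening from 0.0 (shut) to 1.0 (fully open).
Only numpy, scipy, OpenCV 4.12 (cv2) and the standard library are available. Lean on these libraries where they do the work, as an engineer would, in place of code of your own. Each camera call takes 0.05 s, during which the arm holds its last target.

TASK

Take a reading on the bench photometer using light pushes of the fingertips only. Push the ajar sample cover fully shut and slide the orange-topped filter lever left, click by click, to the third click from its parked right end (the stop with three dots), in either order; never let it run past that stop, since the open places beyond would dazzle the detector. Only then press the green read key right down and let it go, and leave the jar, bottle, tape roll and marker round the instrument where they are.

Things in the scene. Friction and masses are not known exactly. Their poses are not given: they have to be found in the camera images.
- photometer: Grey bench photometer, 220 mm deep (x), 290 mm wide (y), fixed. Origin: centre of its underside; x away from the operator, y to the left, z up. Flat deck at z = 90 mm from x = -45 to +109 mm, with the cover at its left rear; before it a panel with display and key slopes down 17 degrees to the operator. Lever slot along y at x = +30 mm; clear deck 33 mm to the right of the parked lever.
- filter_lever: Upright grip of the filter lever: black with an orange top half, 26 mm along x, 12 mm along y, 28 mm high. Origin: centre of its underside, 6 mm above the deck; axes as the photometer's. A push on its right (-y) face moves it left. More than 20 N of push or squeeze on it is too hard.
- lever_travel (a joint): Lever travel, m: 0 parked at the right end stop (photometer y = -105 mm), growing to the left (+y) up to 0.070. Detents every 14 mm: first click 0.014 (one dot), second 0.028, third 0.042 (three dots), then 0.056, 0.070. Starts at 0 to 0.016. Leaving a stop takes 5 to 7 N, falling to nothing half way (7 mm); then it snaps off the finger to the next stop and stays there when let go.
- sample_cover (a joint): Angle of the dark-grey sample cover, rad: 0 shut, growing as it opens; starts at 0.40 to 0.70. Stiff hinge, it stays at any angle; 1 to 4 N down at its middle moves it. Hinge line along y at photometer x = 97.5, z = 94 mm; the cover reaches 3.5 to 93.5 mm in front of it, is 90 mm wide, centred on y = +75 mm; shut, its top is at z = 108.5 mm.
- cover_mid (a point): Centre of the sample cover's outer (top) face, 48.5 mm from the hinge line; moves with the cover.
- read_key (a joint): Travel of the green read key in metres: 0 up, 0.005 fully down. Spring return, 2.5 N at first and 5 N fully down.
- key_top (a point): Centre of the top of the green read key, 30 mm (along the slope) by 36 mm (y), standing 9 mm out of the sloping panel. Its z axis is the panel's normal, tilted 17 degrees from vertical towards the operator; the key travels along it. A push straight down works too.
- red_lid_jar: Loose small white jar with a red lid, 68 mm across, 65 mm high, left of the photometer. Origin: centre of its underside. Leave alone.
- red_cap_bottle_small: Loose white bottle with a red cap, 60 mm across, 130 mm high, right of the photometer. Origin: centre of its underside. Leave alone.
- label_tape: Loose roll of tan label tape lying flat, 68 mm across, 18 mm high, right of the photometer. Origin: centre of its underside. Leave alone.
- blue_marker: Loose white felt marker with a blue cap, 130 mm long (its y), 13 mm thick, lying in front of the photometer. Origin: middle of its underside. Leave alone.

How it is judged:
By the outcome, as a careful person would: the job done as asked, in the order asked, and still so for the second after the job is handed in, with the robot touching nothing.
It also fails if it takes over 64 s, if anything falls off the work surface, if the arm or the gripper's body presses on something with over 40 N, if the wrist force passes 120 N, or if a joint passes its speed limit or range.

## Working session

There is one attempt and no reset: what is moved stays moved. The work goes in short steps, Python scripts to look and compute and a tool call to move; the robot and the scene stay as the last step left them, time stands still between calls to the robot, and variables do not carry over. Pictures are saved under pics/ and viewed, and the job is handed in when it is done.

Besides the shell and the picture viewer there is one more tool, called after ">>>" in YAML: its name, and indented under it one key for each argument. step_arm: Moves the arm, as the interface text tells. Its arguments: {"type":"object","properties":{"deltas":{"type":"array"},"newtons":{"type":"number"}},"required":["deltas"]}

```bash
mkdir -p pics
python3 - <<'E'
from bench import ctrl, optics
import cv2
s=ctrl.get_state(); print({k:s[k] for k in ('time','position','tool_rot','ft_force','grip_width')})
for n in ("scene","side","wrist"):
    c=optics.get_calibration(n); print(n,c['K'],c['R'],c['t'])
    cv2.imwrite(f'pics/{n}0.png',optics.get_image(n)[:,:,::-1])
E
```

```text
{'time': 0.0, 'position': array([0.1624906 , 0.62878966, 0.22146892]), 'tool_rot': array([-3.95935176e-01, -3.11642892e+00,  2.97279899e-03]), 'ft_force': array([-0.36530356, -0.26996025,  0.25022966]), 'grip_width': 1.002282492145045}
scene [[557.19101743   0.         327.44303573]
 [  0.         557.19101743 237.82421757]
 [  0.           0.           1.        ]] [[ 0.82843055 -0.56002067  0.0089259 ]
 [-0.21515373 -0.33290675 -0.91808603]
 [ 0.51711865  0.75865008 -0.39628066]] [-0.4873354   0.1833685   0.92517183]
side [[570.73685372   0.         323.51097243]
 [  0.         570.73685372 242.2433549 ]
 [  0.           0.           1.        ]] [[ 0.99946546 -0.02803022 -0.01682584]
 [-0.03114255 -0.65970864 -0.75087592]
 [ 0.00994707  0.75099854 -0.66022893]] [-0.54579706  0.06280788  0.97881548]
wrist [[348.407013     0.         321.11256133]
 [  0.         348.407013   244.00620155]
 [  0.           0.           1.        ]] [[ 0.24929952  0.9684251  -0.00160431]
 [ 0.93192444 -0.23945204  0.27235923]
 [ 0.26337536 -0.06939413 -0.9621943 ]] [-0.64886338 -0.0342646   0.39026119]
```

View pics/scene0.png

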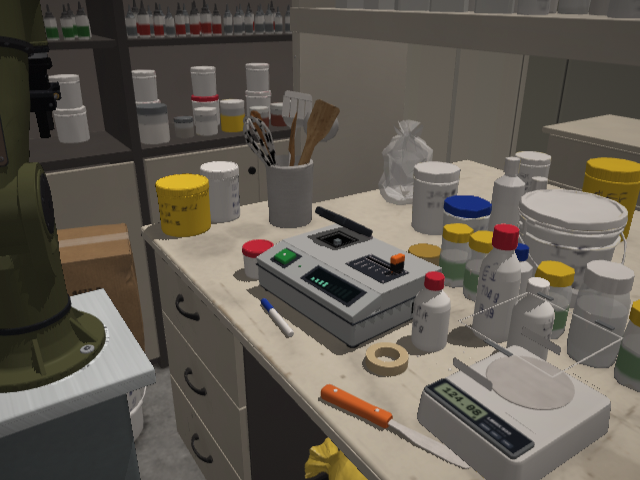

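View pics/side0.png

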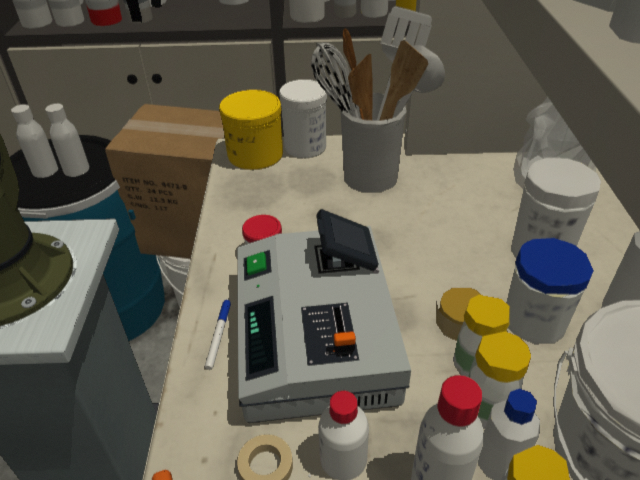

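View pics/wrist0.png

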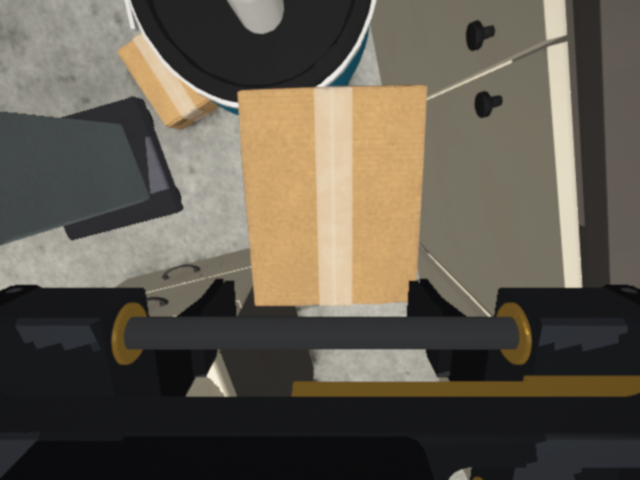

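The scene and side pictures show the photometer with its key at side (257,263), the lever at side (345,338) and the open cover at side (347,240). The wrist camera sees only a box on the floor. I'll zoom in.

Run:
```python
import cv2
a=cv2.imread('pics/side0.png')[200:420,210:430]; cv2.imwrite('pics/side0z.png',cv2.resize(a,None,fx=2.7,fy=2.7,interpolation=cv2.INTER_CUBIC))
a=cv2.imread('pics/scene0.png')[190:360,230:460]; cv2.imwrite('pics/scene0z.png',cv2.resize(a,None,fx=3.4,fy=3.4,interpolation=cv2.INTER_CUBIC))
```

```text
(no output)
```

View pics/side0z.png

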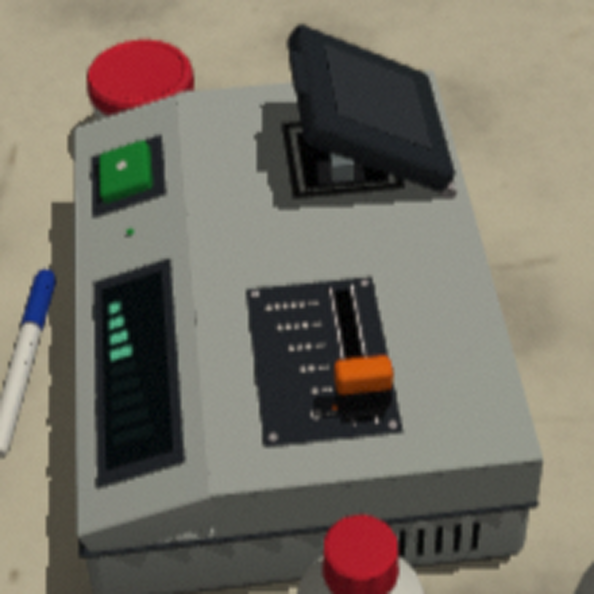

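View pics/scene0z.png

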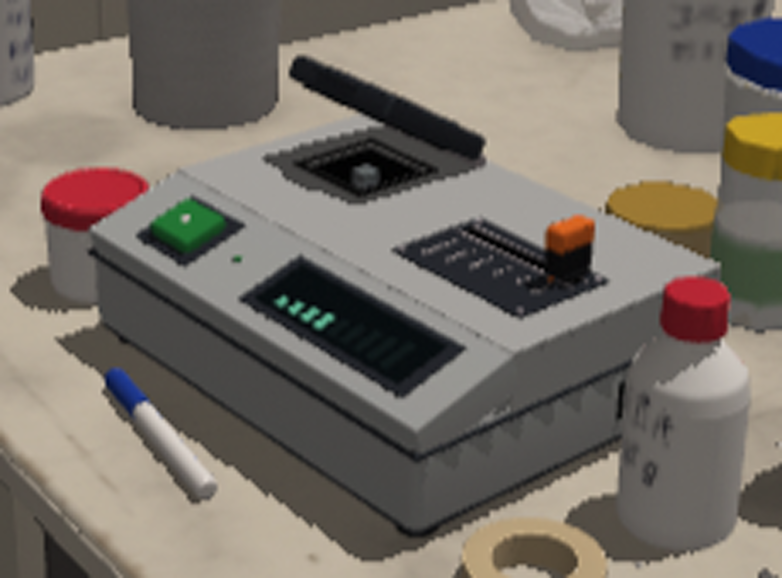

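```bash
cat > h.py <<'E'
import numpy as np, cv2
from bench import ctrl, optics
C={n:optics.get_calibration(n) for n in("scene","side")}
def ray(n,p,c=None):
    c=c or C[n]; d=np.linalg.inv(c['K'])@np.array([p[0],p[1],1.]); return -c['R'].T@c['t'], c['R'].T@d
def onz(n,p,z,c=None):
    o,d=ray(n,p,c); return o+d*(z-o[2])/d[2]
def tri(ps,pc):
    o1,d1=ray('side',ps);o2,d2=ray('scene',pc)
    s=np.linalg.lstsq(np.c_[d1,-d2],o2-o1,rcond=None)[0]
    a,b=o1+s[0]*d1,o2+s[1]*d2; return (a+b)/2, np.linalg.norm(a-b)
def proj(n,X):
    c=C[n]; v=c['K']@(c['R']@X+c['t']); return v[:2]/v[2]
def cent(im,lo,hi,box):
    h=cv2.cvtColor(im,cv2.COLOR_BGR2HSV); m=cv2.inRange(h,lo,hi); k=np.zeros_like(m); x0,y0,x1,y1=box; k[y0:y1,x0:x1]=m[y0:y1,x0:x1]
    n,l,s,c=cv2.connectedComponentsWithStats(k); i=1+np.argmax(s[1:,4]); return c[i],s[i]
E
python3 - <<'E'
from h import *
np.set_printoptions(precision=4,suppress=True)
sz=lambda x,y:(210+(x+.5)/2.7-.5,200+(y+.5)/2.7-.5)
cz=lambda x,y:(230+(x+.5)/3.4-.5,190+(y+.5)/3.4-.5)
for nm,a,b in (('FL',(180,98),(180,172)),('FR',(212,495),(517,352)),('RR',(541,460),(718,268)),
  ('plateFL',(248,290),(393,250)),('plateFR',(264,446),(522,317)),('plateRR',(402,432),(607,281)),('plateRL',(371,278),(478,219))):
    X,e=tri(sz(*a),cz(*b)); print(nm,X,e,'onz .09',onz('side',sz(*a),.09)[:2],onz('scene',cz(*b),.09)[:2])
S=cv2.imread('pics/side0.png');N=cv2.imread('pics/scene0.png')
for nm,lo,hi,b1,b2 in (('key',(50,100,60),(75,255,255),(240,240,275,280),(265,240,305,275)),('lev',(5,150,120),(20,255,255),(325,325,365,350),(385,245,410,275))):
    a,sa=cent(S,lo,hi,b1);b,sb=cent(N,lo,hi,b2); print(nm,a,sa,b,sb,tri(a,b))
E
```

```text
FL [ 0.4712 -0.0105  0.0874] 0.0010286352897290745 onz .09 [ 0.4717 -0.0143] [ 0.4685 -0.0147]
FR [ 0.496  -0.2948  0.0909] 0.0007647687956751397 onz .09 [ 0.4958 -0.2937] [ 0.497  -0.2941]
RR [ 0.6485 -0.2785  0.0877] 0.0007111508290693967 onz .09 [ 0.6482 -0.2806] [ 0.6452 -0.2812]
plateFL [ 0.5122 -0.1693  0.0904] 0.00031162454862598414 onz .09 [ 0.5121 -0.1688] [ 0.5126 -0.169 ]
plateFR [ 0.52   -0.2693  0.0919] 0.0008094960000575746 onz .09 [ 0.5197 -0.2675] [ 0.5221 -0.2673]
plateRR [ 0.5848 -0.2615  0.0901] 0.0011508727587263641 onz .09 [ 0.585  -0.2621] [ 0.5852 -0.2604]
plateRL [ 0.5761 -0.1627  0.0898] 0.000436997288876314 onz .09 [ 0.5762 -0.1632] [ 0.5759 -0.1627]
key [256.13  262.613] [247 252  20  22 323] [285.3407 255.511 ] [274 249  22  15 182] (array([ 0.4424, -0.07  ,  0.0848]), np.float64(0.0006967141262422561))
lev [344.309  336.4775] [334 332  22  11 178] [398.0909 256.8788] [391 254  14   8  66] (array([ 0.5675, -0.2499,  0.1213]), np.float64(0.001325593976125453))
```

Run:
```python
from h import *
np.set_printoptions(precision=3,suppress=True)
for nm,p in (('crock base',(370,188)),('crockL',(344,165)),('yellowjar base',(253,165)),('jar2 base',(304,155)),('ybottle1',(485,355)),('redbottle base',(343,475)),('tableedge',(180,330)),('tableedge2',(210,160))): print(nm,onz('side',p,0.)[:2])
for nm,p in (('tallred base',(495,340)),('smallred base',(430,348)),('yb1',(455,270)),('yb2',(480,293))): print(nm,onz('scene',p,0.)[:2])
print('spatula top', tri((410,15),(297,95)),'whisk',tri((332,50),(257,125)),'wood',tri((415,50),(328,105)),'tallred top',tri((460,395),(506,235)),'smallred',tri((343,405),(434,280)),'blue',tri((553,262),(467,207)))
y=np.radians(5.1);ex=np.array([np.cos(y),np.sin(y),0]);ey=np.array([-ex[1],ex[0],0]);O=np.array([.5281,-.1502,0])
P=lambda a,b,z:O+a*ex+b*ey+np.array([0,0,z])
for t in (0,.014):
  print(t,[ (proj('side',P(.03+dx,-.105+t-.006,z)),proj('scene',P(.03+dx,-.105+t-.006,z))) for z in(.11,.124) for dx in(-.013,.013)],'topback',[proj('side',P(.03+dx,-.105+t+.006,.124)) for dx in (-.013,.013)])
# key: panel: from deck edge x=-45,z=90 slope 17
k=tri((256.13,262.6),(285.34,255.5))[0]; print('key body',(k-O)@ex,(k-O)@ey,k[2])
# cover: front edge pts
sz=lambda x,y:(210+(x+.5)/2.7-.5,200+(y+.5)/2.7-.5)
cz=lambda x,y:(230+(x+.5)/3.4-.5,190+(y+.5)/3.4-.5)
for a in (.4,.5,.6,.7):
  # outer-top-front corners: r=93.5 along, thickness offset 14.5 up
  c,s=np.cos(a),np.sin(a)
  f=lambda yy,r,h:P(.0975-r*c+h*s*1.0, yy, .094+r*s+h*c)
  print(a,[(np.array(q)).round() for q in (proj('side',f(.12,.0935,.0145)),proj('side',f(.03,.0935,.0145)),proj('scene',f(.03,.0935,.0145)),proj('scene',f(.03,.0035,.0145)))])
print([sz(*q) for q in((298,28),(312,135))],cz(300,58),cz(482,138))
```

```text
crock base [0.647 0.232]
crockL [0.599 0.318]
yellowjar base [0.403 0.328]
jar2 base [0.513 0.362]
ybottle1 [ 0.779 -0.193]
redbottle base [ 0.56  -0.369]
tableedge [ 0.319 -0.127]
tableedge2 [0.308 0.353]
tallred base [ 0.662 -0.406]
smallred base [ 0.552 -0.362]
yb1 [ 0.802 -0.177]
yb2 [ 0.769 -0.277]
spatula top (array([0.717, 0.335, 0.309]), np.float64(0.0008267568671369513)) whisk (array([0.576, 0.293, 0.259]), np.float64(0.009790069024799192)) wood (array([0.703, 0.173, 0.31 ]), np.float64(0.0019857600508220706)) tallred top (array([ 0.677, -0.384,  0.187]), np.float64(0.0033723611307616645)) smallred (array([ 0.561, -0.347,  0.12 ]), np.float64(0.0009468403172576992)) blue (array([ 0.875, -0.124,  0.116]), np.float64(0.004853995956880927))
0 [(array([334.832, 348.874]), array([395.398, 266.087])), (array([355.295, 346.728]), array([405.736, 262.074])), (array([334.79, 341.79]), array([395.861, 258.838])), (array([355.519, 339.635]), array([406.25 , 254.914]))] topback [array([333.533, 334.292]), array([354.007, 332.185])]
0.014 [(array([333.386, 340.154]), array([389.694, 263.318])), (array([353.56 , 338.062]), array([400.015, 259.387])), (array([333.326, 333.06 ]), array([390.119, 256.127])), (array([353.759, 330.962]), array([400.492, 252.284]))] topback [array([332.106, 325.778]), array([352.29 , 323.725])]
key body -0.07824338489587201 0.08746797535122897 0.08486273862851298
0.4 [array([315., 214.]), array([322., 254.]), array([343., 224.]), array([374., 231.])]
0.5 [array([318., 210.]), array([325., 249.]), array([345., 220.]), array([375., 231.])]
0.6 [array([322., 206.]), array([330., 245.]), array([348., 216.]), array([375., 231.])]
0.7 [array([327., 202.]), array([334., 241.]), array([351., 212.]), array([376., 231.])]
[(320.05555555555554, 210.05555555555554), (325.24074074074076, 249.6851851851852)] (317.88235294117646, 206.7058823529412) (371.4117647058823, 230.23529411764707)
```

Run:
```python
from h import *
a=cv2.imread('pics/side0.png')[295:370,295:370]; cv2.imwrite('pics/side0y.png',cv2.resize(a,None,fx=8,fy=8,interpolation=cv2.INTER_CUBIC))
```

```text
(no output)
```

View pics/side0y.png

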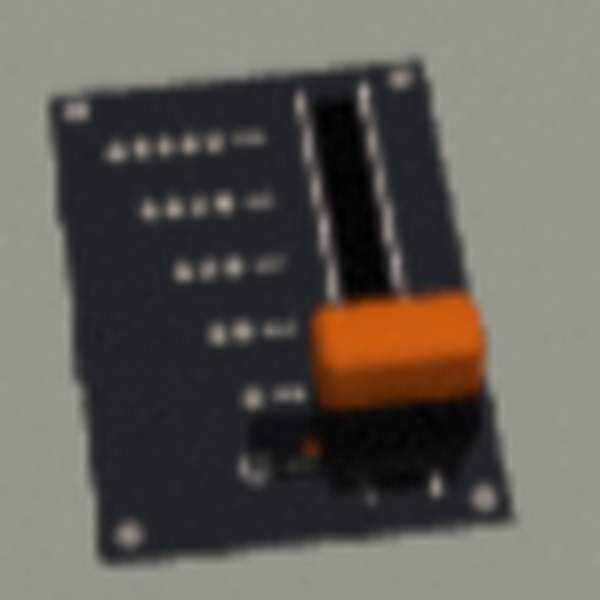

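Lever parked: its base and red index mark line up with the ring row (zoomed y≈467), with the one-dot row at 397. Next I'll refine the frame from the dot rows.

Run:
```python
from h import *
np.set_printoptions(precision=4,suppress=True)
y=np.radians(5.1);ex=np.array([np.cos(y),np.sin(y),0]);ey=np.array([-ex[1],ex[0],0]);O=np.array([.5281,-.1502,0])
z8=lambda x,y:(295+(x+.5)/8-.5,295+(y+.5)/8-.5)
for x,v in ((255,467),(253,397),(230,332),(208,268),(187,207),(165,148),(129,534),(485,498),(401,79),(77,110),(372,495),(434,485),(300,100),(364,90),(333,95)):
    d=onz('side',z8(x,v),.0908)-O; print(x,v,d@ex,d@ey)
d=onz('side',z8(400,350),.1225)-O;print('orange top centre?',d@ex,d@ey)
s=ctrl.get_state();print(s['joint_positions'],s['position'])
```

```text
255 467 0.007311704639538835 -0.10115808516739559
253 397 0.008700831683670276 -0.08701115136983135
230 332 0.00655025418932898 -0.07304479969957
208 268 0.004481930467773358 -0.05892716494912961
187 207 0.0024517537027840763 -0.045105247349772656
165 148 0.00014728239589588605 -0.03134514746798867
129 534 -0.014173360339890875 -0.11169180496193967
485 498 0.0430809872793282 -0.11204542904409398
401 79 0.042808919062106106 -0.02084513037552311
77 110 -0.014117769636045474 -0.020596070741303558
372 495 0.0252345060547461 -0.10911668143222834
434 485 0.03537667622049137 -0.10844434198771745
300 100 0.02465931026073044 -0.023401456627719464
364 90 0.03603513449851897 -0.02255320795249969
333 95 0.030514718758077788 -0.02300074517494555
orange top centre? 0.02998684912116077 -0.10594992438570705
[-1.3039  0.3217 -0.07    1.4514  0.0226  1.3708 -0.0569] [0.1625 0.6289 0.2217]
```

```bash
cat >> h.py <<'E'
from scipy.spatial.transform import Rotation as Ro
np.set_printoptions(precision=4,suppress=True)
yaw=np.radians(5.1);ex=np.array([np.cos(yaw),np.sin(yaw),0]);ey=np.array([-ex[1],ex[0],0]);O=np.array([.5278,-.1464,0])
P=lambda a,b,z:O+a*ex+b*ey+np.array([0,0,z])
RT=np.c_[ey,ex,[0,0,-1]]   # tool x along photometer y
def delta(target,RTt=RT):
    s=ctrl.get_state();R0=Ro.from_rotvec(s['tool_rot']).as_matrix()
    print('t',s['time'],'turn',np.degrees(Ro.from_matrix(R0.T@RTt).as_rotvec()),'shift mm',1e3*R0.T@(target-s['position']),'body',(s['position']-O)@ex,(s['position']-O)@ey,s['position'][2],'f',s['ft_force'])
E
python3 -c "
from h import *
print(np.linalg.det(RT)); delta(P(.038,.075,.24)); delta(np.array([.35,.32,.3]))"
```

```text
1.0
t 0.15 turn [-0.0705  0.0544 70.4121] shift mm [-558.2637 -575.9166  -17.4007] body -0.2948859706411847 0.8047218294903468 0.2217251934411072 f [ 0.8233 -0.275   0.1889]
t 0.15 turn [-0.0705  0.0544 70.4121] shift mm [-258.7825 -252.3162  -77.8911] body -0.2948859706411847 0.8047218294903468 0.2217251934411072 f [ 0.8233 -0.275   0.1889]
```

>>> step_arm:
  deltas:
    - [0,0,3,-15,-15,-15,0]
    - [0,0,8,-50,-50,-40,0]
    - [0,0,13,-90,-90,-65,0]
    - [0,0,18,-130,-130,-80,0]
    - [0,0,23,-170,-170,-85,0]
    - [0,0,28,-210,-210,-85,0]
    - [0,0,33,-250,-250,-85,0]
    - [0,0,38,-290,-290,-80,0]
  newtons: 10

```text
time: 1.15
position: [0.3717, 0.2744, 0.3028]
tool_rot: [1.393, 2.816, 0.002]
ft_force: [0.9, 0.9, -0.7]
grip_width: 0.171
```

```bash
python3 -c "
from h import *
print(ctrl.get_state()['joint_positions']);delta(P(.038,.075,.22))"
```

```text
[-0.9593 -0.1217  0.2421  1.7711  0.029   1.4876 -0.0693]
t 1.15 turn [ 0.0608 -0.0361 32.2541] shift mm [-386.0683  -59.1077   82.6068] body -0.11811731280782796 0.432964818927403 0.30279451000802987 f [ 0.9364  0.91   -0.7368]
```

>>> step_arm:
  deltas:
    - [0,0,4,-50,-8,0,0]
    - [0,0,9,-105,-16,5,0]
    - [0,0,14,-160,-25,10,0]
    - [0,0,19,-215,-33,20,0]
    - [0,0,24,-270,-42,35,0]
    - [0,0,28,-320,-50,55,0]
    - [0,0,32.2,-365,-56,75,0]
    - [0,0,32.2,-386,-59,83,0]

```text
time: 2.15
position: [0.5589, -0.0691, 0.2181]
tool_rot: [-2.121, -2.317, 0.004]
ft_force: [0.2, 0.7, 1.0]
grip_width: 0.006
```

```bash
python3 -c "
from h import *
delta(P(.038,.075,.105))
for n in ('side','scene'): cv2.imwrite(f'pics/{n}1.png',optics.get_image(n)[:,:,::-1])"
```

```text
t 2.15 turn [-0.1125  0.0775 -0.0268] shift mm [  0.9479   0.3873 113.1009] body 0.037834287060012156 0.0742052842782601 0.21810260834005155 f [0.2167 0.7118 1.0305]
```

View pics/side1.png

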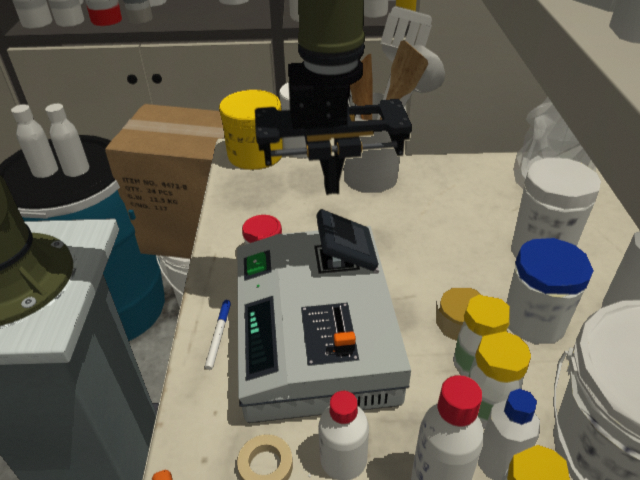

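View pics/scene1.png

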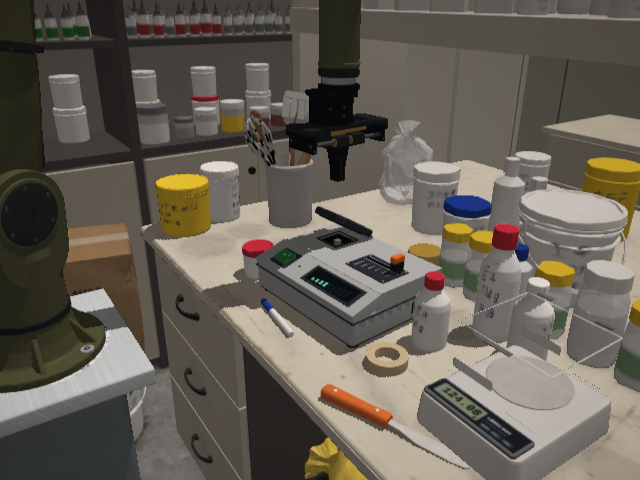

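The side view shows the closed fingertips at (335,190), above the open cover at (345,240). Nothing has been disturbed. Next I press the cover down.

>>> step_arm:
  deltas:
    - [0,0,0,0,0,20,0]
    - [0,0,0,0,0,45,0]
    - [0,0,0,0,0,62,0]
    - [0,0,0,0,0,73,0]
    - [0,0,0,0,0,83,0]
    - [0,0,0,0,0,92,0]
    - [0,0,0,0,0,100,0]
    - [0,0,0,0,0,106,0]

```text
time: 3.25
position: [0.559, -0.0661, 0.1131]
tool_rot: [-2.116, -2.322, 0.0]
ft_force: [-0.8, -0.2, 0.3]
grip_width: 0.004
```

```bash
python3 -c "
from h import *
delta(P(.038,.075,.105))
for n in ('side',): cv2.imwrite(f'pics/{n}2.png',cv2.resize(optics.get_image(n)[180:360,200:440,::-1],None,fx=3,fy=3))"
```

```text
t 3.25 turn [-0.0131 -0.0012  0.2097] shift mm [-2.1799 -0.2544  8.106 ] body 0.038248236495766974 0.0771806338304196 0.11310599349314988 f [-0.7836 -0.209   0.3477]
```

View pics/side2.png

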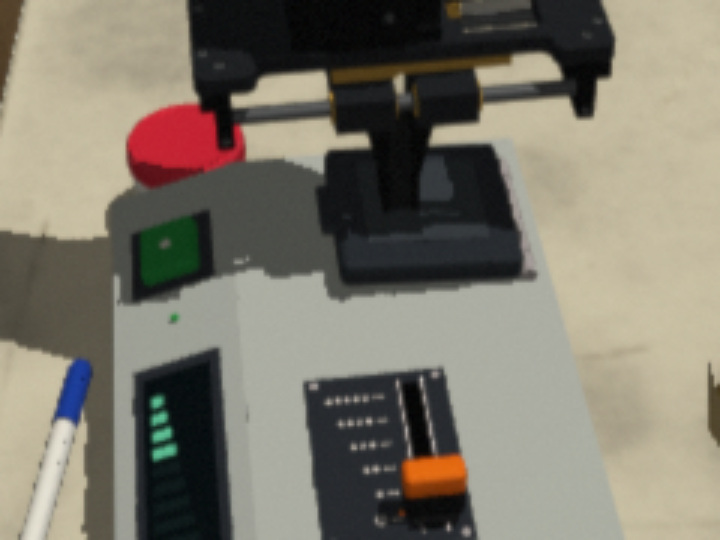

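The cover is nearly shut, with the tip standing on it at (400,205). I'll press a little further.

>>> step_arm:
  deltas:
    - [0,0,0,0,0,1.5,0]
    - [0,0,0,0,0,3,0]
    - [0,0,0,0,0,4,0]
    - [0,0,0,0,0,5,0]
    - [0,0,0,0,0,5.5,0]
    - [0,0,0,0,0,6,0]
    - [0,0,0,0,0,6,0]
    - [0,0,0,0,0,6,0]

```text
time: 4.3
position: [0.5593, -0.0661, 0.1089]
tool_rot: [-2.116, -2.322, -0.001]
ft_force: [-3.0, 0.4, 8.2]
grip_width: 0.004
```

>>> step_arm:
  deltas:
    - [0,0,0,0,0,0.5,0]
    - [0,0,0,0,0,1,0]
    - [0,0,0,0,0,1,0]
    - [0,0,0,0,0,1,0]
    - [0,0,0,0,0,0,0]
    - [0,0,0,0,0,-10,0]
    - [0,0,0,0,0,-35,0]
    - [0,0,0,0,0,-70,0]

```text
time: 5.3
position: [0.5586, -0.0659, 0.1779]
tool_rot: [-2.115, -2.321, 0.002]
ft_force: [0.7, -0.6, 0.5]
grip_width: 0.005
```

```bash
python3 -c "
from h import *
delta(P(.03,-.131,.16))
for n in ('side','scene'):
  cv2.imwrite(f'pics/{n}3.png',optics.get_image(n)[:,:,::-1])
a=cv2.imread('pics/side3.png')[180:360,200:440];b=cv2.imread('pics/scene3.png')[190:325,250:430]
cv2.imwrite('pics/b3.png',np.hstack([cv2.resize(a,(400,300)),cv2.resize(b,(400,300))]))"
```

```text
t 5.3 turn [-0.079   0.0094  0.2162] shift mm [-208.3659   -8.6199   17.8979] body 0.037858156621196265 0.07739993484493712 0.17785243459433894 f [ 0.7039 -0.6469  0.5499]
```

View pics/b3.png

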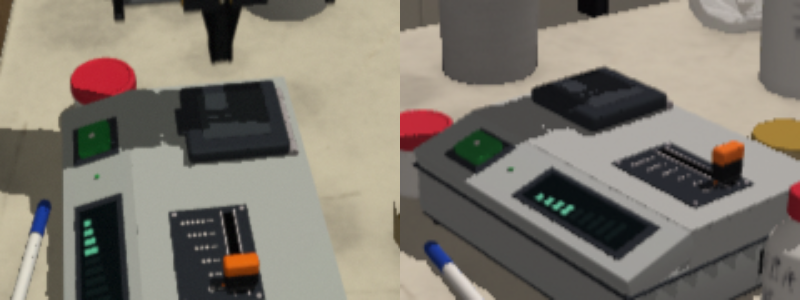

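The cover is flat and shut in both views. Next I move to the right of the lever.

>>> step_arm:
  deltas:
    - [0,0,0,-20,-1,0,0]
    - [0,0,0,-60,-3,0,0]
    - [0,0,0,-105,-5,0,0]
    - [0,0,0,-150,-7,0,0]
    - [0,0,0,-190,-8.5,0,0]
    - [0,0,0,-208,-8.5,5,0]
    - [0,0,0,-209,-8.5,18,0]
    - [0,0,0,-209,-8.5,18,0]

```text
time: 6.4
position: [0.5696, -0.2721, 0.1574]
tool_rot: [-2.111, -2.321, 0.0]
ft_force: [-0.4, -0.2, -0.6]
grip_width: 0.006
```

```bash
python3 -c "
from h import *
delta(P(.03,-.131,.103))
for n in ('side','scene','wrist'):
  cv2.imwrite(f'pics/{n}4.png',optics.get_image(n)[:,:,::-1])
a=cv2.imread('pics/side4.png')[240:420,230:470];b=cv2.imread('pics/scene4.png')[190:325,300:480]
cv2.imwrite('pics/b4.png',np.hstack([cv2.resize(a,(400,300)),cv2.resize(b,(400,300))]))"
```

```text
t 6.4 turn [-0.1566 -0.1679  0.3415] shift mm [-2.1964 -0.3642 54.3822] body 0.03050020639319787 -0.1289604509436176 0.1573872205066695 f [-0.3708 -0.1932 -0.5593]
```

View pics/b4.png

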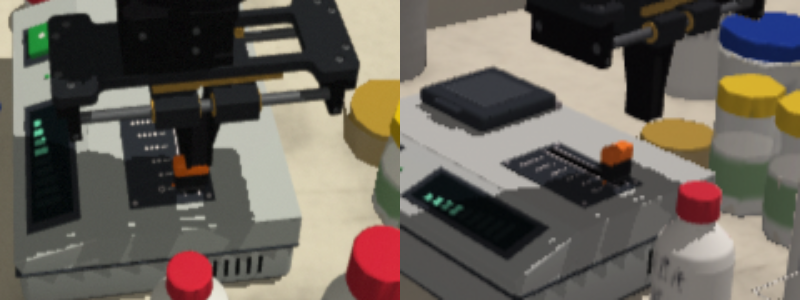

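View pics/wrist4.png

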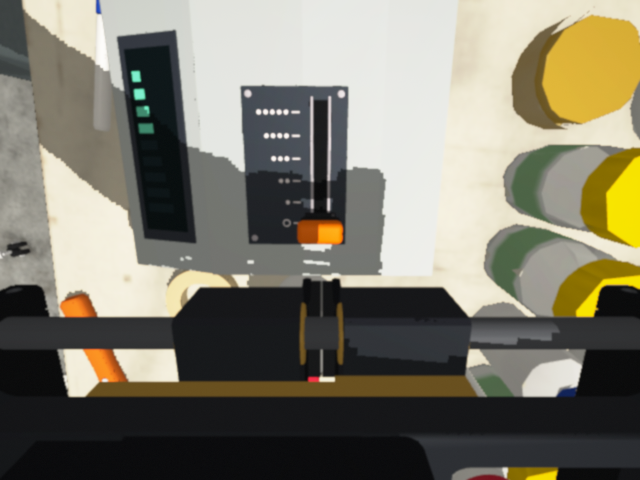

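The wrist view shows the orange lever top at (320,231) on the ring row, with the three-dot row at (285,158). I'll measure from there.

```bash
python3 -c "
from h import *
c=optics.get_calibration('wrist')
W=cv2.imread('pics/wrist4.png')
ce,st=cent(W,(5,150,100),(20,255,255),(280,200,360,260));print(ce,st)
for z,p in ((.124,(297.5,243)),(.124,(343.5,243)),(.124,(299,219.5)),(.124,(341,219.5)),(.11,(320,243)),(.091,(287,223)),(.091,(285,158)),(.091,(248,93)),(.091,(341,93)),(.091,(255,238))):
  d=onz('wrist',p,z,c)-O;print(z,p,d@ex,d@ey)
cv2.imwrite('pics/w4z.png',cv2.resize(W[190:300,260:380],None,fx=5,fy=5,interpolation=cv2.INTER_CUBIC))
"
```

```text
[319.9687 231.4653] [ 297  220   47   24 1053]
0.124 (297.5, 243) 0.017866477791539014 -0.1112610740447569
0.124 (343.5, 243) 0.04496375726817214 -0.11107378145803734
0.124 (299, 219.5) 0.018890744880252268 -0.09715330280479119
0.124 (341, 219.5) 0.04317166841173863 -0.09698374722421067
0.11 (320, 243) 0.031115215325782788 -0.1150613226175057
0.091 (287, 223) 0.008699091378120836 -0.10645636275457192
0.091 (285, 158) 0.008237122816842074 -0.06375072381400425
0.091 (248, 93) -0.013638188098993895 -0.025195001800743237
0.091 (341, 93) 0.043383664673296185 -0.024777311603582364
0.091 (255, 238) -0.013404685289111465 -0.11709844543789184
```

View pics/w4z.png

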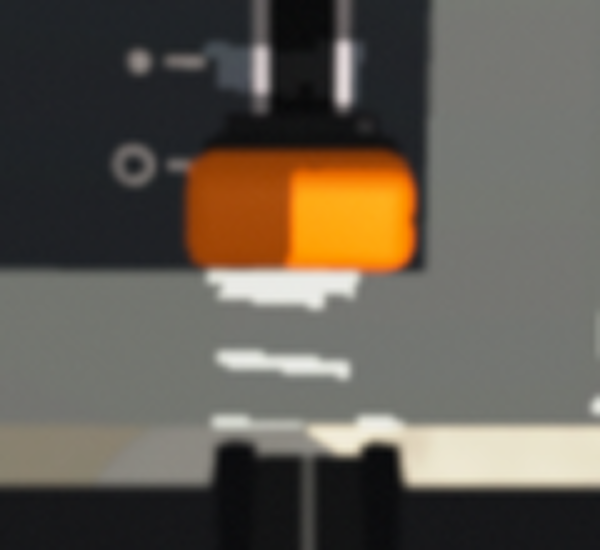

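>>> step_arm:
  deltas:
    - [0,0,0,-2,0.5,8,0]
    - [0,0,0,-2,0.5,20,0]
    - [0,0,0,-2,0.5,33,0]
    - [0,0,0,-2,0.5,43,0]
    - [0,0,0,-2,0.5,50,0]
    - [0,0,0,-2,0.5,53,0]
    - [0,0,0,-2,0.5,53,0]
    - [0,0,0,-2,0.5,53,0]

```text
time: 7.55
position: [0.571, -0.2771, 0.107]
tool_rot: [2.116, 2.322, 0.001]
ft_force: [0.2, -0.0, 0.2]
grip_width: 0.011
```

```bash
python3 -c "
from h import *
delta(P(.03,-.131,.103))
for n in ('side','scene','wrist'):
  cv2.imwrite(f'pics/{n}5.png',optics.get_image(n)[:,:,::-1])
a=cv2.imread('pics/scene5.png')[215:300,360:473];b=cv2.imread('pics/wrist5.png')[190:310,240:400]
cv2.imwrite('pics/b5.png',np.hstack([cv2.resize(a,(400,300)),cv2.resize(b,(400,300))]))"
```

```text
t 7.55 turn [0.0442 0.0152 0.2176] shift mm [ 2.9977 -1.3983  3.9921] body 0.031406578706763354 -0.13399131438381265 0.1069939450748218 f [ 0.1694 -0.0214  0.1782]
```

View pics/b5.png

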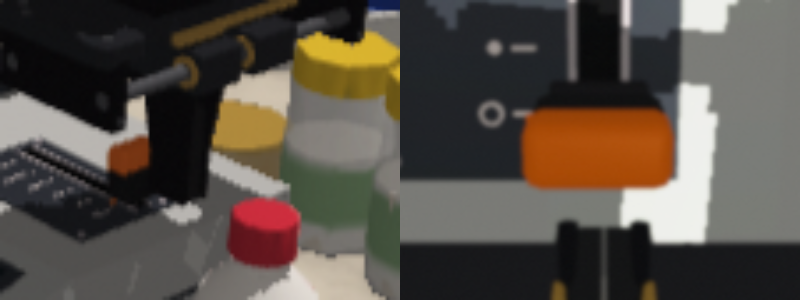

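Scene shows the tip on the deck right of the lever with a gap, bottle clear. Advance slowly.

>>> step_arm:
  deltas:
    - [0,0,0,3,0,0,0]
    - [0,0,0,6,0,0,0]
    - [0,0,0,9,0,0,0]
    - [0,0,0,11,0,0,0]
    - [0,0,0,13,0,0,0]
    - [0,0,0,14,0,0,0]
    - [0,0,0,15,0,0,0]
    - [0,0,0,15,0,0,0]

```text
time: 8.7
position: [0.5696, -0.2641, 0.1067]
tool_rot: [2.115, 2.318, -0.002]
ft_force: [1.5, -6.3, -2.7]
grip_width: 0.01
```

```bash
cat > look.py <<'E'
from h import *
import sys
k=sys.argv[1]
s=ctrl.get_state();d=s['position']-O;print(s['time'],'body',d@ex,d@ey,d[2],'f body',s['ft_force']@ex,s['ft_force']@ey,s['ft_force'][2])
c=optics.get_calibration('wrist');W=optics.get_image('wrist')[:,:,::-1].copy();cv2.imwrite(f'pics/wr{k}.png',W)
ce,st=cent(W,(5,150,80),(20,255,255),(270,40,370,300))
e=onz('wrist',(ce[0],st[1]),.122,c)-O;f=onz('wrist',(ce[0],st[1]+st[3]),.124,c)-O;print('lever left top edge',e@ey,'right edge',f@ey,'x',e@ex)
b=W[40:310,200:460];S=optics.get_image('side')[:,:,::-1];cv2.imwrite(f'pics/sd{k}.png',S);a=S[260:380,260:400]
cv2.imwrite(f'pics/b{k}.png',np.hstack([cv2.resize(a,(350,300)),cv2.resize(b,(290,300))]))
E
python3 look.py 6
```

```text
8.7 body 0.031139574167735835 -0.1209501791677075 0.10670652877151456 f body 0.9182742699843217 -6.404358537165464 -2.6667222009972065
lever left top edge -0.09493701272447189 right edge -0.1103604702209645 x 0.03049868234094173
```

View pics/b6.png

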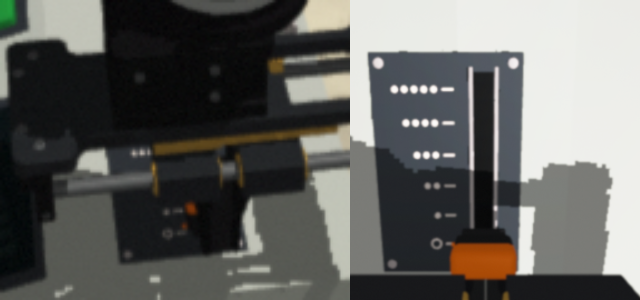

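Contact with the lever: 6.4 N sideways, lever still on the ring row. I'll push about 8 mm more for the first click.

>>> step_arm:
  deltas:
    - [0,0,0,1,0,0,0]
    - [0,0,0,2,0,0,0]
    - [0,0,0,3,0,0,0]
    - [0,0,0,4,0,0,0]
    - [0,0,0,5,0,0,0]
    - [0,0,0,6,0,0,0]
    - [0,0,0,7,0,0,0]
    - [0,0,0,7.5,0,0,0]

```text
time: 9.8
position: [0.5686, -0.2542, 0.1066]
tool_rot: [-2.116, -2.322, -0.0]
ft_force: [-1.1, 0.5, -0.6]
grip_width: 0.005
```

```bash
python3 look.py 7
```

```text
9.8 body 0.031066385524231195 -0.11098286607938412 0.10655148188444763 f body -1.054463631725605 0.6051630209784526 -0.5682859264959192
lever left top edge -0.08223217174335731 right edge -0.09703034791454425 x 0.030379805621021334
```

View pics/b7.png

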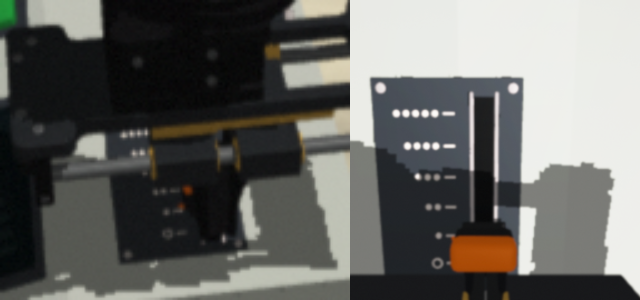

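First click reached: right edge at y≈-97 mm, force gone. I'll repeat with a 14 mm move.

>>> step_arm:
  deltas:
    - [0,0,0,3,0,0,0]
    - [0,0,0,5,0,0,0]
    - [0,0,0,7,0,0,0]
    - [0,0,0,9,0,0,0]
    - [0,0,0,10.5,0,0,0]
    - [0,0,0,12,0,0,0]
    - [0,0,0,13,0,0,0]
    - [0,0,0,14,0,0,0]

```text
time: 10.9
position: [0.5674, -0.2398, 0.1065]
tool_rot: [-2.115, -2.322, -0.001]
ft_force: [0.1, -0.5, -0.2]
grip_width: 0.012
```

```bash
python3 look.py 8
```

```text
10.9 body 0.031141961844291133 -0.09654412144893466 0.10652295966838424 f body 0.08788351292927189 -0.542265280216683 -0.15696843859382806
lever left top edge -0.06827035023627435 right edge -0.08308391490607242 x 0.030341443588566677
```

View pics/b8.png

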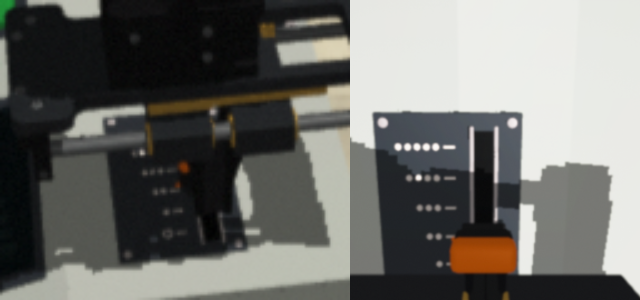

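Second click reached: right edge at -83 mm, level with the two-dot row. One more click, with a slightly shorter move.

>>> step_arm:
  deltas:
    - [0,0,0,3,0,0,0]
    - [0,0,0,5,0,0,0]
    - [0,0,0,7,0,0,0]
    - [0,0,0,9,0,0,0]
    - [0,0,0,10.5,0,0,0]
    - [0,0,0,12,0,0,0]
    - [0,0,0,13,0,0,0]
    - [0,0,0,13.5,0,0,0]

```text
time: 12.0
position: [0.5661, -0.2263, 0.1065]
tool_rot: [-2.115, -2.322, -0.001]
ft_force: [-0.5, -0.6, -0.1]
grip_width: 0.008
```

```bash
python3 look.py 9
```

```text
12.0 body 0.03107295166133081 -0.0830206227231561 0.10650045149106205 f body -0.5226568603665734 -0.5633937000089301 -0.13513823513062398
lever left top edge -0.05426266559865343 right edge -0.06905661347966159 x 0.030277562159316984
```

View pics/b9.png

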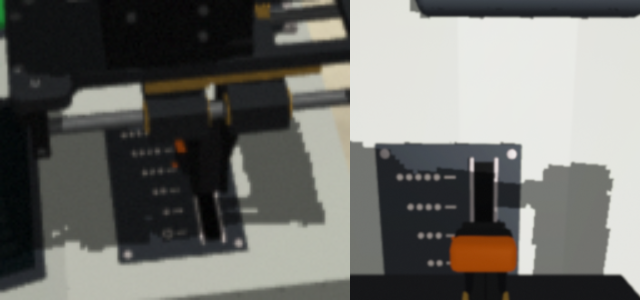

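Third click: right edge at -69 mm, level with the three-dot row, no force. I back off and rise.

>>> step_arm:
  deltas:
    - [0,0,0,-4,0,0,0]
    - [0,0,0,-10,0,0,0]
    - [0,0,0,-12,0,-10,0]
    - [0,0,0,-12,0,-35,0]
    - [0,0,0,-12,-5,-65,0]
    - [0,0,0,-5,-35,-80,0]
    - [0,0,0,25,-75,-85,0]
    - [0,0,0,70,-108,-85,0]

```text
time: 13.1
position: [0.451, -0.1688, 0.1925]
tool_rot: [2.12, 2.316, 0.001]
ft_force: [0.4, 0.8, 1.1]
grip_width: 0.008
```

```bash
python3 look.py 10
python3 - <<'E'
from h import *
c=optics.get_calibration('wrist');W=cv2.imread('pics/wr10.png')
ce,st=cent(W,(50,100,30),(75,255,255),(0,0,640,300));print(ce,st)
d=onz('wrist',ce,.0885,c)-O;print('key body wrist',d@ex,d@ey)
k=tri((256.13,262.6),(285.34,255.5))[0]-O; print('tri',k@ex,k@ey,k[2])
E
```

```text
13.1 body -0.07851547572736478 -0.01548947011801123 0.19248217364036185 f body 0.43630224007273205 0.814182323740737 1.0529354906664123
[318.2161 103.2778] [ 295   73   47   61 2527]
key body wrist -0.08516649037880612 0.09578601114563683
tri -0.0782823709043413 0.08365635101360812 0.08486273862851298Traceback (most recent call last):
  File "look.py", line 6, in <module>
    ce,st=cent(W,(5,150,80),(20,255,255),(270,40,370,300))
          ~~~~^^^^^^^^^^^^^^^^^^^^^^^^^^^^^^^^^^^^^^^^^^^^
  File "h.py", line 16, in cent
    n,l,s,c=cv2.connectedComponentsWithStats(k); i=1+np.argmax(s[1:,4]); return c[i],s[i]
                                                     ~~~~~~~~~^^^^^^^^^
    return _wrapfunc(a, 'argmax', axis=axis, out=out, **kwds)
    return bound(*args, **kwds)
ValueError: attempt to get argmax of an empty sequence
```

View pics/wr10.png

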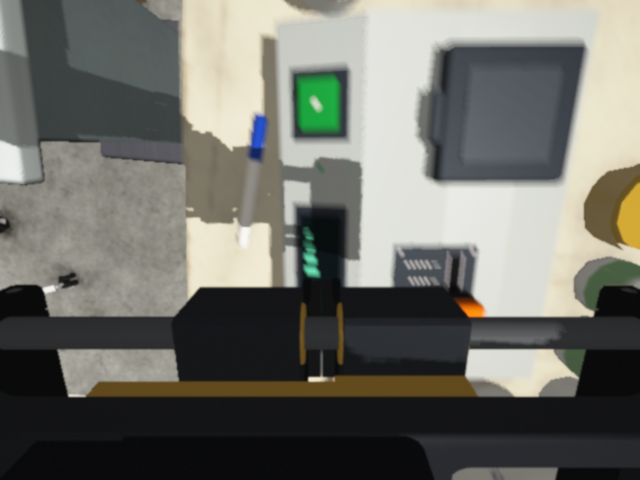

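The wrist picture shows the key at (319,103) and the lever orange near (465,305), but the arm was still moving when it was taken. I'll remeasure with it settled.

Run:
```python
from h import *
optics.get_image('side');optics.get_image('side');optics.get_image('side')
c=optics.get_calibration('wrist');W=optics.get_image('wrist')[:,:,::-1].copy();cv2.imwrite('pics/wr11.png',W)
ce,st=cent(W,(50,100,30),(75,255,255),(0,0,640,300));print(ce,st)
d=onz('wrist',ce,.0885,c)-O;print('key body wrist',d@ex,d@ey)
N=optics.get_image('scene')[:,:,::-1].copy();cv2.imwrite('pics/sc11.png',N)
S=optics.get_image('side')[:,:,::-1].copy();cv2.imwrite('pics/sd11.png',S)
for n,p in(('side',(256.1,262.6)),('scene',(285.3,255.5))):
  d=onz(n,p,.0875)-O;print(n,d@ex,d@ey)
delta(P(-.085,.085,.13))
```

```text
[319.2567 111.0036] [ 298   84   43   55 2228]
key body wrist -0.0780419488240433 0.08422171670516065
side -0.07829191649635403 0.08130609969475391
scene -0.08171637352120498 0.0784278295399115
t 13.45 turn [0.0358 0.0755 0.1295] shift mm [100.5626  -8.2134  61.904 ] body -0.07659813498921966 -0.015462157922596434 0.1920416093417203 f [ 0.1076 -0.5153 -0.0821]
```

View pics/sd11.png

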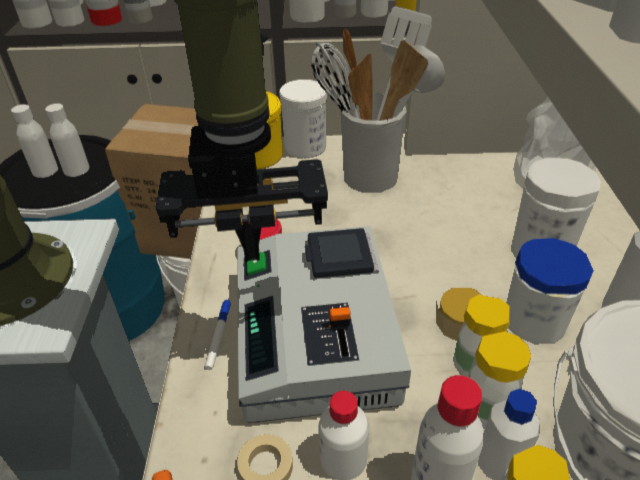

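View pics/wr11.png

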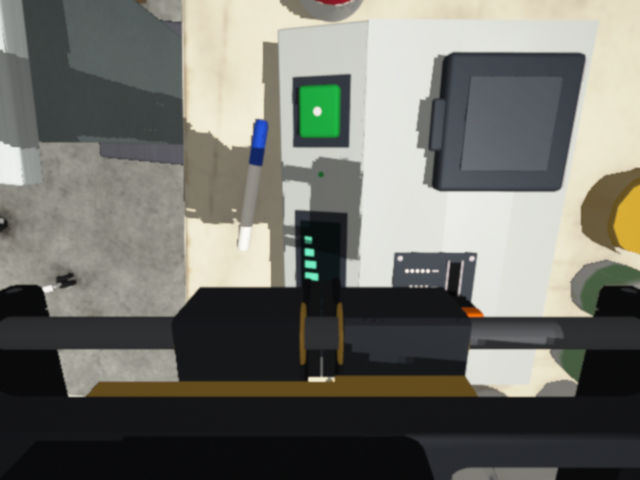

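The settled wrist fix (-78, 84 mm) agrees with triangulation. The side view shows the cover shut and the lever on the three-dot row. I move above the key and down to 25 mm over it.

>>> step_arm:
  deltas:
    - [0,0,0,20,-2,0,0]
    - [0,0,0,50,-5,0,0]
    - [0,0,0,80,-8,5,0]
    - [0,0,0,95,-8,15,0]
    - [0,0,0,98.5,-8,35,0]
    - [0,0,0,98.5,-8,55,0]
    - [0,0,0,98.5,-8,70,0]
    - [0,0,0,98.5,-8,78,0]

```text
time: 14.45
position: [0.4348, -0.0708, 0.1125]
tool_rot: [-2.117, -2.321, 0.003]
ft_force: [0.3, -0.6, 0.1]
grip_width: 0.007
```

Run:
```python
from h import *
S=optics.get_image('side')[:,:,::-1].copy();N=optics.get_image('scene')[:,:,::-1]
delta(P(-.085,.083,.092))
cv2.imwrite('pics/b12.png',np.hstack([cv2.resize(S[200:320,200:360],(400,300)),cv2.resize(N[200:305,230:370],(400,300))]))
```

```text
t 14.55 turn [-0.0926  0.0321  0.1704] shift mm [-0.831   1.129  20.7824] body -0.08609786203183781 0.08383932913334081 0.11278371710724439 f [0.9064 0.6553 0.0486]
```

View pics/b12.png

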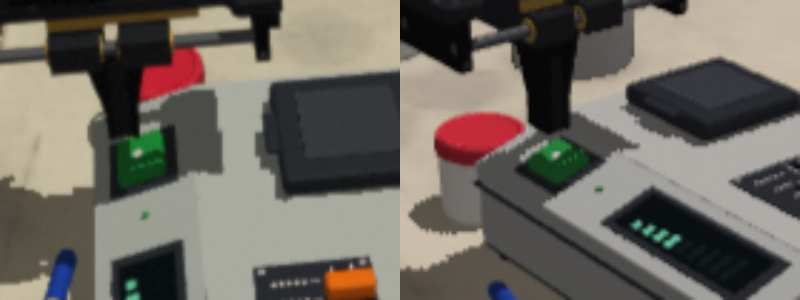

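The tip is above the green key in both views. I descend slowly.

>>> step_arm:
  deltas:
    - [0,0,0,-0.5,1,8,0]
    - [0,0,0,-0.5,1,14,0]
    - [0,0,0,-0.5,1,18,0]
    - [0,0,0,-0.5,1,20,0]
    - [0,0,0,-0.5,1,21,0]
    - [0,0,0,-0.5,1,22,0]
    - [0,0,0,-0.5,1,23,0]
    - [0,0,0,-0.5,1,24,0]

```text
time: 15.55
position: [0.4362, -0.0704, 0.0897]
tool_rot: [2.116, 2.322, 0.001]
ft_force: [-0.2, 0.1, 2.0]
grip_width: 0.004
```

Contact at 2 N. I keep pressing to the bottom.

>>> step_arm:
  deltas:
    - [0,0,0,0,0,1,0]
    - [0,0,0,0,0,2,0]
    - [0,0,0,0,0,3,0]
    - [0,0,0,0,0,4,0]
    - [0,0,0,0,0,5,0]
    - [0,0,0,0,0,5.5,0]
    - [0,0,0,0,0,6,0]
    - [0,0,0,0,0,6,0]

```text
time: 16.55
position: [0.4372, -0.0704, 0.0847]
tool_rot: [2.115, 2.321, 0.003]
ft_force: [-0.1, 0.6, 9.7]
grip_width: 0.006
```

>>> step_arm:
  deltas:
    - [0,0,0,0,0,0.5,0]
    - [0,0,0,0,0,1,0]
    - [0,0,0,0,0,1,0]
    - [0,0,0,0,0,1,0]
    - [0,0,0,0,0,1,0]
    - [0,0,0,0,0,1,0]
    - [0,0,0,0,0,1,0]
    - [0,0,0,0,0,1,0]

```text
time: 17.55
position: [0.4373, -0.0704, 0.0845]
tool_rot: [2.115, 2.321, 0.003]
ft_force: [-2.3, 2.0, 17.7]
grip_width: 0.002
```

Run:
```python
from h import *
S=optics.get_image('side')[:,:,::-1].copy();N=optics.get_image('scene')[:,:,::-1]
delta(P(-.085,.083,.092))
cv2.imwrite('pics/b13.png',np.hstack([cv2.resize(S[200:320,200:360],(400,300)),cv2.resize(N[200:305,230:370],(400,300))]))
```

```text
t 17.65 turn [ 0.1233 -0.0415  0.2178] shift mm [-0.6948 -1.5996 -7.56  ] body -0.08338679468353666 0.08370642176597548 0.08444399442904248 f [-3.2944  1.1442 17.2934]
```

View pics/b13.png

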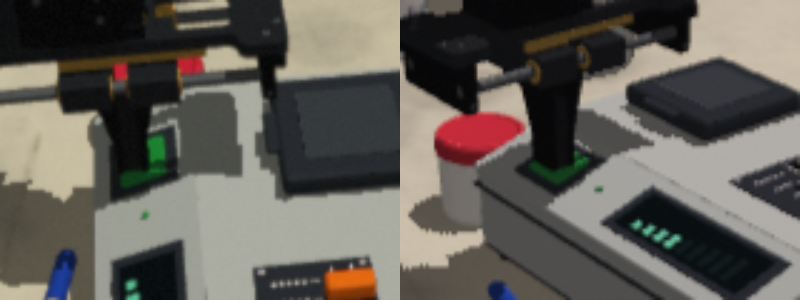

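The key is sunk with the tip on it, and 17 N gives no further travel, so it is at the bottom. I release and rise clear.

>>> step_arm:
  deltas:
    - [0,0,0,0,0,-3,0]
    - [0,0,0,0,0,-8,0]
    - [0,0,0,0,0,-18,0]
    - [0,0,0,0,0,-45,0]
    - [0,0,0,0,0,-80,0]
    - [0,0,0,0,0,-110,0]
    - [0,0,0,0,0,-120,0]
    - [0,0,0,0,0,-120,0]

```text
time: 18.65
position: [0.4358, -0.0705, 0.2023]
tool_rot: [-2.116, -2.322, -0.0]
ft_force: [-0.1, -0.5, 0.1]
grip_width: 0.005
```

Run:
```python
from h import *
S=optics.get_image('side')[:,:,::-1].copy();N=optics.get_image('scene')[:,:,::-1].copy()
delta(P(-.085,.083,.2))
cv2.imwrite('pics/b14.png',np.hstack([cv2.resize(S[200:480,170:450],(400,400)),cv2.resize(N[200:380,240:450],(400,400))]))
for b1,b2 in(((240,240,275,280),(265,240,305,275)),):
  print(cent(S,(50,100,60),(75,255,255),b1),cent(N,(50,100,60),(75,255,255),b2))
o=cent(S,(5,150,80),(20,255,255),(320,290,370,350));d=onz('side',o[0],.1213)-O;print(o,d@ex,d@ey)
S0=cv2.imread('pics/side0.png')
for nm,bx,lo,hi in(('jar',(235,210,290,245),(170,120,60),(180,255,255)),('cap',(325,385,365,425),(170,120,60),(180,255,255)),('blue',(210,290,240,330),(105,120,60),(125,255,255)),('tape',(230,425,300,480),(10,60,120),(25,200,255))):
  print(nm,cent(S0,lo,hi,bx)[0],cent(S,lo,hi,bx)[0])
```

```text
t 18.75 turn [-0.1321  0.0008  0.2222] shift mm [-0.9199  0.5943  1.2554] body -0.08559492288925749 0.08391756304901195 0.20125675997257617 f [ 0.2503  0.2737 -0.0463]
(array([255.4503, 267.2924]), array([247, 258,  20,  17, 171], dtype=int32)) (array([286.0233, 256.5814]), array([275, 249,  21,  15, 129], dtype=int32))
(array([339.5   , 313.2025]), array([330, 307,  20,  14, 242], dtype=int32)) 0.029557190868706642 -0.0666234814166807
jar [260.457  227.4049] [260.5077 227.5722]
cap [343.091  406.4156] [343.0704 406.3665]
blue [224.3973 309.6986] [224.381  309.6599]
tape [264.5672 457.3161] [264.4471 457.466 ]
```

View pics/b14.png

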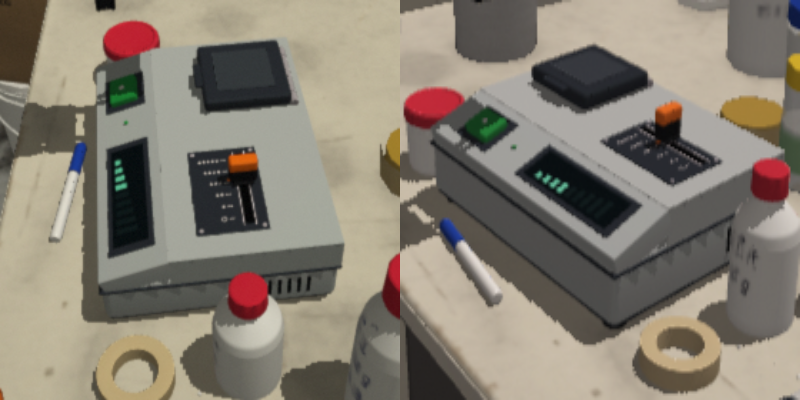

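```bash
python3 -c "
from bench import ctrl
print(ctrl.close_job())"
```

```text
the job is handed in; nothing more can be done
None
```

The reading was taken in the order asked and the job is handed in at about 19 s of the 64 s allowed; closing it gives no verdict.

- **Cover:** I pushed it shut until it stopped at about 8 N with the tip at 108.9 mm, against 108.5 mm expected when shut, then pressed 1 mm further. It looked flat in both views afterwards.
- **Lever:** I moved it from the parked end in three separate pushes. The right edge measured −111, −97, −83 and then −69 mm, so it sits on the three-dot stop. No measurement showed it going past. The highest push reading on it was about 6.4 N.
- **Key:** It went down about 5 mm and stopped. The force then rose to 17 N with no further travel, so I take it as fully down. I released it, and it looked raised again in the last pictures.
- **Surroundings:** The jar, bottle, tape roll and marker sit within about 0.2 pixel of their first positions in the side view. The arm is clear of everything and the wrist force reads near zero.

**Disagreement:** One wrist measurement of the key was off by 7 to 12 mm because the arm was still moving. I remeasured once it had settled, and that agreed with the two-camera position to about 1 mm.

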